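Line up two candle tins against the labelling stop

ROBOT

A 6-joint arm with a two-finger parallel gripper is mounted at the origin on the work surface. World frame = base frame: x ahead of the robot, y to its left, z up, the work surface at z = 0. Lengths are in mm, angles in rad, forces in N, time in s.
With the tool pointing down it reaches from about 375 to 925 mm from the base axis. Payload 5.7 kg.
Tool frame: the origin (TCP) lies on the centre line of the jaws, within the pads' length; the fingertips stand 14 mm ahead of it and the grasp point (between the pads) lies 5 mm behind it (manip.tip_reach is the distance from the TCP to the fingertips, in mm); z points along the fingers, y is the line along which they close (so a half turn about z gives the same grasp; the last joint's range is limited). The gripper opens to 88 mm and grips with 3 to 60 N. Pads are 20 mm wide; open, the fingers measure 115 mm over their backs; the gripper's body (75 mm by 178 mm) begins 61 mm behind the grasp point.
Start: joints at [-1.332, 0.359, 1.51, -0, 1.272, -0.115], TCP at [207.863, -562.812, 236.623] pointing down, gripper open.
Joint ranges: [-2.97, 2.97], [-1.01, 2.36], [0.21, 2.38], [-0.96, 4.11], [0.2, 2.71], [-2.98, 2.98]. Speed limits (rad/s): [2.39, 2.39, 3.14, 3.14, 3.14, 3.14].

INTERFACE

Orientations are given as [roll, pitch, yaw] about the fixed x, y, z axes, in that order (R = Rz(yaw) Ry(pitch) Rx(roll)).
In Python, from bench import monitor, optics, ticket, manip gives the robot as it stands. The module is installed in compiled form; this text tells all that it offers.
- The arm moves only by the tool carry_out, never from a script. Its argument "steps" is a list of rows, each a list of 7 numbers: the turn, a rotation vector about the tool's x, y, z in rad, then the shift along the tool's x, y, z in mm, then the gripper's target within -1 to 1 (fully open at 1, half-way at 0, shut at -1). In form: [[rx, ry, rz, x, y, z, hand], ...]. A call has 1 to 10 rows; each row is the pose to reach, as a shift and turn from the pose commanded when the call began, along the tool's axes at that moment; what a row does not reach only later rows make up. A row lasts 1/12 s, in which the tool goes at most 41.7 mm and 7.16 degrees, less where a joint would pass 70% of its speed; a pose out of reach is approached as far as the arm can. A call with a gripper value outside its range is refused whole. The fingers move at their own pace and stop on an object; "squeeze" is the grip in N (left out, the last holds). Time passes only in rows, so rows that repeat a pose let the fingers close. It gives the time, the measured TCP pose, the force, the opening and the grip force at its end, in the units of the state.
- monitor.sense(): the state, without advancing time (a new reading comes with each control period).
- optics.grab_frame(name): name is "scene" or "top" or "wrist"; returns the picture (420x560x3 uint8, red, green, blue); there is no depth.
- optics.get_calibration(name): a dict with "vertical_fov" (degrees; the focal length in pixels is half the picture's height over the tangent of half this angle, whatever the lens; pixels are square), "cx", "cy" (the principal point, pixels), "eye" and "attitude" of the camera in the world; the wrist camera has in their place "mount" (4x4, takes a point from camera to tool coordinates, whose origin is the TCP and whose axes are the flange's). Camera axes: x right, y down, z forward; pixel columns grow to the right and rows downward; lengths in mm; the calibration is good to about 2 mm. A picture is of the moment at which its call begins: read the wrist's pose just before it. get_calibration takes no time and is no camera call.
- ticket.close_job(): hands the job in; it is judged then, once.
The state is a dict: "t": time; "joint_positions": joint angles; "dq": joint speeds; "tau": joint torques, N m; "tool_pos": TCP position; "ee_rot": TCP orientation; "force": force on the tool from outside, world axes, zero at the start; "moment": the same for the moment, N m; "opening": finger opening in mm; "grasp_force": force on a finger pad.
Only numpy, scipy, OpenCV 4.12 (cv2) and the standard library are available. Lean on these libraries where they do the work, as an engineer would, in place of code of your own. Each camera call takes 0.05 s, during which the arm holds its last target. There are 200 camera calls.

TASK

Push the two open candle tins along the table, without lifting or tipping them, until both touch the wooden stop, one on each blue card and not sticking out past the card's left or right edge. Either candle may take either card. Leave the lidded tin, the twine and the scissors where they are.

Things in the scene. Friction and masses are not known exactly. Their poses are not given: they have to be found in the camera images.
- candle_a: round candle tin without a lid, cream wax and a small wooden wick on top, paper label band; 90 mm diameter, rim 52 mm high, wick tip 64 mm above the table (wick 12 x 3 mm), about 0.18 to 0.36 kg, slides on the table; too wide to grip. Origin: centre of its underside, z up. Same as candle_b.
- candle_b: round candle tin without a lid, cream wax and a small wooden wick on top, paper label band; 90 mm diameter, rim 52 mm high, wick tip 64 mm above the table (wick 12 x 3 mm), about 0.18 to 0.36 kg, slides on the table; too wide to grip. Origin: centre of its underside, z up. Same as candle_a.
- lidded_tin: tin of the same size and label but closed by a dark metal lid: 93 mm diameter over the lid, 58 mm high; stands in the same row as the candles in any of the three places; must stay. Origin: centre of its underside.
- stop: light wooden bar fixed to the table, 320 long, 22 thick, 28 mm high, turned up to 10 degrees. Origin: at table height, middle of its near face (towards the robot); x points into the bar, away from the robot (the pushing direction), y along it to the left. The three tins start in a row before it, centres 160 to 205 mm from that face, at least 120 mm apart.
- mark_left (a point): left blue card: the point for a tin's origin, touching the stop midway across the card: 45 mm from the stop's near face, 70 mm left of its middle; axes as the stop's. Card flush with the table (no edge to catch), 114 mm wide along the stop, 100 mm deep, white cross; a tin has 12 mm to spare on either side.
- mark_right (a point): the same on the right blue card, 70 mm right of the stop's middle.
- twine: ball of brown twine on a cardboard core, loose, 62 mm diameter, 64 mm high, standing well to the left of the tins; must stay. Origin: centre of its underside.
- scissors: scissors with black loops, loose, lying flat, about 175 x 75 x 9 mm, well to the right of the tins; must stay. Origin: at the pivot, at table height, x towards the blade tips.

How it is judged (in metres and radians):
At the end, for the whole second after the job is handed in: One open candle tin at each mark: within 3 mm of touching the stop, within 13 mm of the middle of its card along the stop, standing flat on the table and at rest; the lidded tin, twine and scissors within 12 mm of where they began ((((x of candle_a in the frame of mark_left between -0.003 and 0.006 m and y of candle_a in the frame of mark_left between -0.013 and 0.013 m) and (x of candle_b in the frame of mark_right between -0.003 and 0.006 m and y of candle_b in the frame of mark_right between -0.013 and 0.013 m)) or ((x of candle_a in the frame of mark_right between -0.003 and 0.006 m and y of candle_a in the frame of mark_right between -0.013 and 0.013 m) and (x of candle_b in the frame of mark_left between -0.003 and 0.006 m and y of candle_b in the frame of mark_left between -0.013 and 0.013 m))) and height (world z) of each of candle_a, candle_b below 0.004 m and angle between each of candle_a, candle_b's own z axis and vertical below 0.06 rad and linear speed of each of candle_a, candle_b below 0.01 m/s and not (distance of any of lidded_tin, twine, scissors from where it was at the start of the episode above 0.012 m)).
It fails at once if an open candle tin is lifted (more than 8 mm) (height (world z) of any of candle_a, candle_b above 0.008 m).
It fails at once if a candle or the lidded tin is tipped (more than 0.2 rad) (angle between any of candle_a, candle_b, lidded_tin's own z axis and vertical above 0.2 rad).
It fails at once if the lidded tin, twine or scissors are displaced by more than 12 mm (distance of any of lidded_tin, twine, scissors from where it was at the start of the episode above 0.012 m).
It also fails if it takes over 46 s, if anything falls off the work surface, if the arm or the gripper's body presses on something with over 40 N, if the wrist force passes 120 N, or if a joint passes its speed limit or range.

## Working session

There is one attempt and no reset: what is moved stays moved. The work goes in short steps, Python scripts to look and compute and a tool call to move; the robot and the scene stay as the last step left them, time stands still between calls to the robot, and variables do not carry over. Pictures are saved under pics/ and viewed, at most 10 in all, crops included, and the job is handed in when it is done.

Besides the shell and the picture viewer there is one more tool, called after ">>>" as name([rows], argument=value, ...), one row to a line, values as JSON. carry_out: Moves the arm, as the interface text tells. Its arguments: {"type":"object","properties":{"steps":{"type":"array","items":{"type":"array","items":{"type":"number"}}},"squeeze":{"type":"number"}},"required":["steps"]}

```bash
mkdir -p pics; python3 - <<'E'
from bench import monitor, optics, manip
import cv2
for n in("top","scene"):
    cv2.imwrite(f"pics/{n}0.png",optics.grab_frame(n)[:,:,::-1]); print(n,optics.get_calibration(n))
s=monitor.sense(); print(s["t"],s["tool_pos"],s["ee_rot"],s["opening"],manip.tip_reach)
E
```

```text
top {'vertical_fov': 55.0968898101938, 'cx': 276.1878698703702, 'cy': 206.63466095447717, 'eye': array([ 531.0929738 ,   -3.0364522 , 1047.71737601]), 'attitude': array([-3.08664392, -0.02711446, -1.5468573 ])}
scene {'vertical_fov': 42.79485134791197, 'cx': 286.66109374312344, 'cy': 204.1819060931824, 'eye': array([ 986.96193979,  580.02688766, 1250.00448341]), 'attitude': array([-2.61862628, -0.01084986,  2.58073922])}
0.1 [ 207.69759968 -562.24911013  235.913868  ] [-3.13993476e+00 -1.80956304e-04  3.53756742e-01] 87.75493942499085 14.0
```

View pics/top0.png

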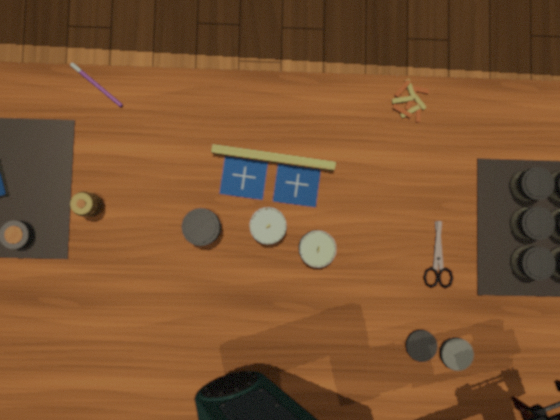

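View pics/scene0.png

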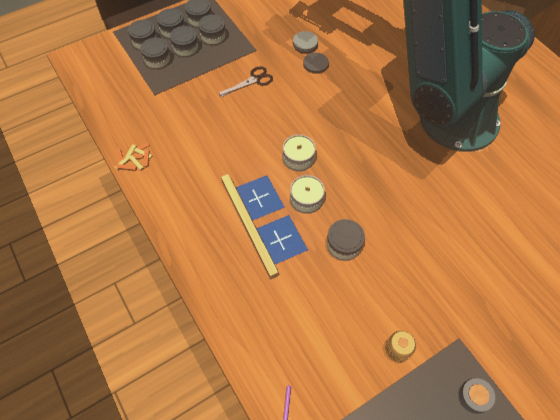

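The top view shows the lidded tin at (202,228), the candles at (268,226) and (318,249), and the card crosses at (244,178) and (297,184). The stop runs from (213,150) to (335,165), and twine and scissors are far off. The scene view agrees, with the lidded tin at the left end of the row.

```bash
cat > h.py <<'E'
import numpy as np, cv2
from scipy.spatial.transform import Rotation as R
from bench import optics, monitor
def cam(n):
    c=optics.get_calibration(n); f=210/np.tan(np.radians(c["vertical_fov"])/2)
    if "mount" in c:
        s=monitor.sense(); T=np.eye(4); T[:3,:3]=R.from_euler("xyz",s["ee_rot"]).as_matrix(); T[:3,3]=s["tool_pos"]
        T=T@np.array(c["mount"]); return f,c["cx"],c["cy"],T[:3,3],T[:3,:3]
    return f,c["cx"],c["cy"],np.array(c["eye"]),R.from_euler("xyz",c["attitude"]).as_matrix()
def world(C,uv,z):
    f,cx,cy,e,A=C; uv=np.atleast_2d(uv).astype(float)
    d=np.c_[(uv[:,0]-cx)/f,(uv[:,1]-cy)/f,np.ones(len(uv))]@A.T
    return (e+d*((z-e[2])/d[:,2])[:,None])[:,:2]
def blobs(mask,amin):
    mask=cv2.morphologyEx(mask.astype(np.uint8),cv2.MORPH_OPEN,np.ones((3,3)))
    mask=cv2.morphologyEx(mask,cv2.MORPH_CLOSE,np.ones((7,7)))
    cs,_=cv2.findContours(mask,cv2.RETR_EXTERNAL,cv2.CHAIN_APPROX_NONE)
    return [c[:,0] for c in cs if cv2.contourArea(c)>amin]
def measure(n,img,amin):
    C=cam(n) if isinstance(n,str) else n; hsv=cv2.cvtColor(img,cv2.COLOR_RGB2HSV); H,S,V=[hsv[...,i].astype(int) for i in range(3)]
    for nm,m,z in(("card",(H>95)&(H<130)&(S>120)&(V>60),0),("wax",(H>22)&(H<50)&(S>20)&(S<110)&(V>140),48),("stop",(H>20)&(H<34)&(S>=90)&(V>110),28)):
        for c in blobs(m,amin):
            w=world(C,c,z); 
            if nm=="wax": r=cv2.minEnclosingCircle(w.astype(np.float32))
            else: r=cv2.minAreaRect(w.astype(np.float32))
            print(nm,c.mean(0).round(),np.round(np.hstack([np.ravel(x) for x in r]),1))
E
python3 - <<'E'
from h import *
for n in("top","scene"):
    print(n); measure(n,cv2.imread(f"pics/{n}0.png")[:,:,::-1].copy(),150)
print("lid",world(cam("top"),[202,228],58),"twine",world(cam("top"),[84,205],64))
E
```

```text
top
card [296. 185.] [647.6 -81.3 106.5  94.9  83.3]
card [243. 177.] [663.5  57.8 106.3  94.9  83.1]
wax [317. 249.] [ 485.1 -132.2   43.5]
wax [268. 225.] [539.1  -8.7  43.9]
wax [273. 156.] [710.9 -18.3 154.4]
stop [ 81. 203.] [584.6 458.8  51.9  50.5  46.8]
stop [273. 157.] [715.1 -18.6 316.4  22.2  83.4]
stop [409. 100.] [ 868.5 -364.6   71.6   65.    34.3]
scene
wax [307. 190.] [538.3  -9.2  41.9]
wax [299. 148.] [ 483.5 -134.5   41.8]
stop [403. 342.] [568.2 440.9  47.6  45.9  52.2]
stop [249. 224.] [714.1 -18.3 315.8  20.5  83.6]
lid [[529.29192047 151.48381991]] twine [[577.98325389 436.28879754]]
```

Both cameras agree within about 2 mm. The stop's yaw is −6.6°, the left mark is about (667,57) and the right about (651,−82). c1 is at (539,−9) and c2 at (484.5,−133). I'll push with both fingertips as a low cage, opening 50, so the TCP trails the tin centre by 47 mm.

```bash
cat > go.py <<'E'
# usage: go.py x y z yaw -> row for the move (tool axes), assuming tool pointing down
import sys; from h import *
s=monitor.sense(); A=R.from_euler("xyz",s["ee_rot"]); x,y,z,w=map(float,sys.argv[1:])
rv=(A.inv()*R.from_euler("xyz",[np.pi,0,w])).as_rotvec(); sh=A.inv().apply(np.array([x,y,z])-s["tool_pos"])
print(s["t"],s["tool_pos"].round(1),s["ee_rot"].round(3),"F",s["force"].round(1),"op",round(s["opening"],1),"row",rv.round(3),sh.round(1))
E

```

>>> carry_out([
  [0,0,-0.166,295,-262,0,0.14],
  [0,0,-0.166,295,-262,0,0.14],
  [0,0,-0.166,295,-262,0,0.14],
  [0,0,-0.166,295,-262,0,0.14],
  [0,0,-0.166,295,-262,0,0.14],
  [0,0,-0.166,295,-262,0,0.14],
  [0,0,-0.166,295,-262,0,0.14],
  [0,0,-0.166,295,-262,0,0.14],
  [0,0,-0.166,295,-262,0,0.14],
  [0,0,-0.166,295,-262,0,0.14],
])

```text
t: 0.93
tool_pos: [394.5, -210.7, 236.4]
ee_rot: [-3.14, -0.001, 0.521]
force: [0.2, 0.3, 0.3]
opening: 50.0
grasp_force: 0.0
```

```bash
python3 go.py 487 -39 130 0.52
```

```text
0.9333 [ 394.5 -210.7  236.4] [-3.14e+00 -1.00e-03  5.21e-01] F [0.2 0.3 0.3] op 50.0 row [-0.002 -0.001  0.001] [ 165.7 -102.6  106.8]
```

>>> carry_out([
  [0,0,0,166,-102.5,0,0.14],
  [0,0,0,166,-102.5,0,0.14],
  [0,0,0,166,-102.5,0,0.14],
  [0,0,0,166,-102.5,0,0.14],
  [0,0,0,166,-102.5,0,0.14],
  [0,0,0,166,-102.5,40,0.14],
  [0,0,0,166,-102.5,70,0.14],
  [0,0,0,166,-102.5,90,0.14],
  [0,0,0,166,-102.5,90,0.14],
  [0,0,0,166,-102.5,90,0.14],
])

```text
t: 1.77
tool_pos: [485.9, -43.1, 145.9]
ee_rot: [-3.139, 0.002, 0.52]
force: [-0.1, 1.0, 0.2]
opening: 50.3
grasp_force: 0.0
```

```bash
python3 go.py 487 -39 30 0.52; python3 - <<'E'
from h import *
C=cam("wrist"); im=optics.grab_frame("wrist"); cv2.imwrite("pics/w1.png",im[:,:,::-1]); measure(C,im,400)
E
```

```text
1.7667 [485.9 -43.1 145.9] [-3.139e+00  2.000e-03  5.200e-01] F [-0.1  1.   0.2] op 50.3 row [-0.002  0.002 -0.   ] [  3.2  -2.7 115.9]
card [422.  55.] [644.9 -81.5 114.1 100.3  83.4]
card [291.  10.] [612.9  21.2  25.9  55.8  29.7]
wax [410. 255.] [ 502.9 -145.8   19. ]
wax [273. 130.] [539.9  -7.8  44. ]
stop [384. 236.] [ 506.7 -130.    52.    34.    85.9]
stop [276. 169.] [508.7 -26.8  22.2  70.2  28.2]
stop [544.  14.] [ 699.4 -134.1   44.5   18.7   83.6]
```

View pics/w1.png

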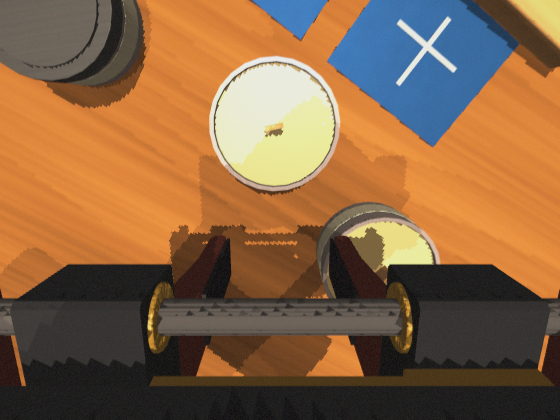

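The wrist view shows c1 whole with its wick at (273,128), and c2 clear of the right finger. The right card measures 114x100 as it must, giving the right mark at (650,−82) and the left at (666,57). Now I'll descend behind c1.

>>> carry_out([
  [0,0,0,3,-2,35,0.14],
  [0,0,0,3,-2,70,0.14],
  [0,0,0,3,-2,90,0.14],
  [0,0,0,3,-2,100,0.14],
  [0,0,0,3,-2,100,0.14],
  [0,0,0,3,-2,100,0.14],
])

```text
t: 2.32
tool_pos: [489.7, -40.6, 47.7]
ee_rot: [3.141, -0.001, 0.519]
force: [1.4, 0.6, 1.4]
opening: 49.8
grasp_force: 0.0
```

```bash
python3 go.py 488 -37.5 30 0.517;python3 go.py 615 34.7 30 0.517
```

```text
2.3167 [489.7 -40.6  47.7] [ 3.141e+00 -1.000e-03  5.190e-01] F [1.4 0.6 1.4] op 49.8 row [ 0.001 -0.001  0.002] [ 0.1 -3.5 17.7]
2.3167 [489.7 -40.6  47.7] [ 3.141e+00 -1.000e-03  5.190e-01] F [1.4 0.6 1.4] op 49.8 row [ 0.001 -0.001  0.002] [146.2  -3.1  17.9]
```

>>> carry_out([
  [0,0,0,0,-3.3,10,0.14],
  [0,0,0,0,-3.3,17,0.14],
  [0,0,0,0,-3.3,17,0.14],
  [0,0,0,5,-3.3,17,0.14],
  [0,0,0,10,-3.3,17,0.14],
  [0,0,0,16,-3.3,17,0.14],
  [0,0,0,23,-3.3,17,0.14],
  [0,0,0,31,-3.3,17,0.14],
  [0,0,0,39,-3.3,17,0.14],
  [0,0,0,47,-3.3,17,0.14],
])

```text
t: 3.15
tool_pos: [528.5, -13.5, 29.8]
ee_rot: [-3.142, 0.0, 0.52]
force: [-2.4, -1.5, 2.0]
opening: 50.3
grasp_force: 1.6
```

```bash
python3 go.py 615 34.7 30 0.517;python3 - <<'E'
from h import *
measure("top",optics.grab_frame("top"),150)
E
```

```text
3.15 [528.5 -13.5  29.8] [-3.142  0.     0.52 ] F [-2.4 -1.5  2. ] op 50.3 row [-0.     0.     0.003] [99.   1.2 -0.2]
card [296. 185.] [647.6 -81.1 106.2  94.9  83.2]
card [242. 177.] [662.7  57.9 106.1  97.   83.4]
wax [321. 249.] [ 484.3 -135.3   42.6]
wax [273. 156.] [710.9 -18.3 154.4]
stop [ 81. 203.] [584.6 458.8  51.8  50.5  46.8]
stop [273. 157.] [714.8 -19.2 317.6  22.6  83.5]
stop [409. 100.] [ 868.5 -364.6   71.6   65.    34.3]
```

>>> carry_out([
  [0,0,0,8,0.5,0,0.14],
  [0,0,0,16,0.5,0,0.14],
  [0,0,0,25,0.5,0,0.14],
  [0,0,0,34,0.5,0,0.14],
  [0,0,0,43,0.5,0,0.14],
  [0,0,0,52,0.5,0,0.14],
  [0,0,0,61,0.5,0,0.14],
  [0,0,0,70,0.5,0,0.14],
  [0,0,0,77,0.5,0,0.14],
  [0,0,0,82,0.5,0,0.14],
])

```text
t: 4.03
tool_pos: [600.3, 26.9, 29.7]
ee_rot: [3.141, -0.001, 0.52]
force: [-1.4, -1.1, -0.1]
opening: 49.8
grasp_force: 0.8
```

```bash
python3 go.py 615 34.7 30 0.517;python3 - <<'E'
from h import *
C=cam("wrist"); im=optics.grab_frame("wrist"); cv2.imwrite("pics/w2.png",im[:,:,::-1]); measure(C,im,400)
E
```

```text
4.0333 [600.3  26.9  29.7] [ 3.141e+00 -1.000e-03  5.200e-01] F [-1.4 -1.1 -0.1] op 49.8 row [ 0.    -0.001  0.003] [16.7  0.5 -0.3]
card [482. 231.] [658.7 -76.4 101.7  73.6  84.1]
card [281.  65.] [677.7  67.3  66.1 147.8  29.3]
wax [279. 141.] [645.3  53.2  42.3]
stop [285. 201.] [626.9  40.6  55.7  91.5  27.8]
stop [473.  70.] [715.4  -1.6 112.8  19.6  83.5]
```

View pics/w2.png

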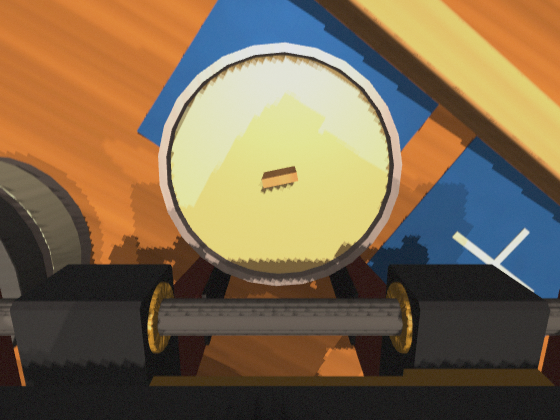

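The tin sits in the cage about 22 mm short of the stop, with its lateral offset shrinking as planned. I'll push a bit more, then back off and turn to the stop's normal.

>>> carry_out([
  [0,0,0,6,0,0,0.14],
  [0,0,0,11,0,0,0.14],
  [0,0,0,14,0,0,0.14],
  [0,0,0,14,0,0,0.14],
  [0,0,0,9,0,0,0.14],
  [0,0,0,-2,0,0,0.14],
  [0,0,0,-12,0,0,0.14],
  [0,0,0,-12,0,0,0.14],
])

```text
t: 4.75
tool_pos: [585.3, 19.4, 29.4]
ee_rot: [-3.14, 0.003, 0.519]
force: [-0.2, -1.0, -0.3]
opening: 50.0
grasp_force: 0.0
```

```bash
python3 go.py 585.5 66.3 30 -0.115;python3 - <<'E'
from h import *
C=cam("wrist"); im=optics.grab_frame("wrist"); measure(C,im,400)
E
```

```text
4.75 [585.3  19.4  29.4] [-3.14e+00  3.00e-03  5.19e-01] F [-0.2 -1.  -0.3] op 50.0 row [-0.001  0.004  0.634] [ 23.4 -40.6  -0.6]
card [477. 220.] [645.4 -79.3 110.3  99.1  84. ]
card [420.  74.] [696.9   1.4  30.5  15.5  34.2]
wax [283.  91.] [653.3  57.1  41.4]
stop [289. 170.] [626.1  37.1  24.9  68.5  30.7]
stop [503.  46.] [713.9 -12.4  78.   19.6  83.5]
```

>>> carry_out([
  [0,0,0.1,3,-6,0,0.14],
  [0,0,0.21,6,-12,0,0.14],
  [0,0,0.32,9,-19,0,0.14],
  [0,0,0.43,15,-26,0,0.14],
  [0,0,0.53,21,-32,0,0.14],
  [0,0,0.634,27,-38,0,0.14],
  [0,0,0.634,27,-38,0,0.14],
  [0,0,0.634,27,-38,0,0.14],
])

```text
t: 5.47
tool_pos: [593.4, 66.8, 29.8]
ee_rot: [-3.142, -0.0, -0.11]
force: [0.2, 0.9, 0.2]
opening: 50.0
grasp_force: 0.0
```

```bash
python3 go.py 618.9 62.4 30 -0.115;python3 - <<'E'
from h import *
C=cam("wrist"); im=optics.grab_frame("wrist"); cv2.imwrite("pics/w3.png",im[:,:,::-1]); measure(C,im,400)
E
```

```text
5.4667 [593.4  66.8  29.8] [-3.142 -0.    -0.11 ] F [0.2 0.9 0.2] op 50.0 row [-0.    -0.     0.005] [25.8  1.6 -0.2]
card [510. 117.] [647.  -57.2  65.3  99.2  83.6]
card [383.  27.] [692.4  11.2  29.2  25.1  83.6]
card [187.  33.] [697.8  93.2  33.6  33.3  83.3]
wax [289. 120.] [656.6  57.6  42.7]
stop [289. 177.] [629.3  57.2  93.8  49.1  88.1]
```

View pics/w3.png

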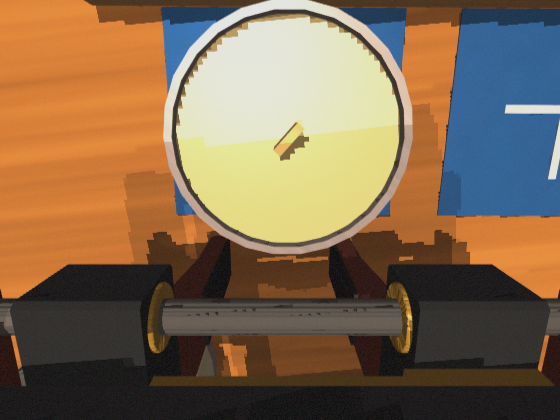

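The tin is centred over the left card in this view, with card edges at columns 163 and 405 and the tin at about 288. I'll push along the normal.

>>> carry_out([
  [0,0,0.005,5,1.3,0,0.14],
  [0,0,0.005,10,1.3,0,0.14],
  [0,0,0.005,14,1.3,0,0.14],
  [0,0,0.005,17,1.3,0,0.14],
  [0,0,0.005,19,1.3,0,0.14],
  [0,0,0.005,21,1.3,0,0.14],
  [0,0,0.005,22,1.3,0,0.14],
  [0,0,0.005,23,1.3,0,0.14],
  [0,0,0.005,23,1.3,0,0.14],
])

```text
t: 6.27
tool_pos: [616.1, 62.9, 29.6]
ee_rot: [-3.142, -0.0, -0.119]
force: [-0.6, 0.8, 1.2]
opening: 50.5
grasp_force: 0.8
```

```bash
python3 go.py 618.9 62.4 30 -0.115
```

```text
6.2667 [616.1  62.9  29.6] [-3.142 -0.    -0.119] F [-0.6  0.8  1.2] op 50.5 row [-0.    -0.    -0.004] [ 2.8  0.1 -0.4]
```

>>> carry_out([
  [0,0,0,1,0,0,0.14],
  [0,0,0,2,0,0,0.14],
  [0,0,0,3,0,0,0.14],
  [0,0,0,3,0,0,0.14],
])

```text
t: 6.6
tool_pos: [618.8, 62.6, 29.6]
ee_rot: [-3.141, 0.001, -0.119]
force: [-2.8, 0.5, 0.4]
opening: 50.2
grasp_force: 1.3
```

>>> carry_out([
  [0,0,0,1,0,0,0.14],
  [0,0,0,2,0,0,0.14],
  [0,0,0,2,0,0,0.14],
])

```text
t: 6.85
tool_pos: [618.9, 62.5, 29.4]
ee_rot: [3.142, 0.004, -0.119]
force: [-6.0, 1.4, 4.8]
opening: 50.3
grasp_force: 3.5
```

The TCP stopped at 618.9 with the force rising to 6 N, exactly where the geometry predicts touching. Now I'll back away, lift, and go to the second candle.

>>> carry_out([
  [0,0,0,-3,0,0,0.14],
  [0,0,0,-10,0,0,0.14],
  [0,0,0,-25,0,0,0.14],
  [0,0,0,-40,0,0,0.14],
  [0,0,0,-40,0,-30,0.14],
  [0,0,0,-40,0,-65,0.14],
  [0,0,0,-40,0,-95,0.14],
  [0,0,0,-40,0,-120,0.14],
  [0,0,0,-40,0,-120,0.14],
])

```text
t: 7.6
tool_pos: [585.5, 67.0, 155.4]
ee_rot: [-3.14, -0.011, -0.119]
force: [0.5, 0.9, 0.8]
opening: 50.3
grasp_force: 0.0
```

```bash
python3 go.py 426 -153 150 0.329
```

```text
7.6 [585.5  67.  155.4] [-3.14  -0.011 -0.119] F [0.5 0.9 0.8] op 50.3 row [ 0.001 -0.011 -0.448] [-132.2  237.4    3.6]
```

>>> carry_out([
  [0,0,-0.1,-132,237,0,0.14],
  [0,0,-0.2,-132,237,0,0.14],
  [0,0,-0.3,-132,237,0,0.14],
  [0,0,-0.4,-132,237,0,0.14],
  [0,0,-0.448,-132,237,0,0.14],
  [0,0,-0.448,-132,237,0,0.14],
  [0,0,-0.448,-132,237,0,0.14],
  [0,0,-0.448,-132,237,0,0.14],
  [0,0,-0.448,-132,237,0,0.14],
  [0,0,-0.448,-132,237,0,0.14],
])

```text
t: 8.43
tool_pos: [422.6, -152.3, 149.6]
ee_rot: [3.141, -0.001, 0.328]
force: [-0.3, -0.0, 0.1]
opening: 50.2
grasp_force: 0.0
```

```bash
python3 go.py 426 -153 30 0.329;python3 - <<'E'
from h import *
C=cam("wrist"); im=optics.grab_frame("wrist"); measure(C,im,400)
print("top");measure("top",optics.grab_frame("top"),150)
E
```

```text
8.4333 [ 422.6 -152.3  149.6] [ 3.141e+00 -1.000e-03  3.280e-01] F [-0.3 -0.   0.1] op 50.2 row [ 0.    -0.001 -0.001] [  2.9   1.7 119.6]
wax [284. 132.] [ 483.7 -135.3   43.3]
stop [287. 169.] [ 450.8 -148.3   19.8   70.    22.9]
top
card [296. 185.] [647.6 -81.3 106.5  94.9  83.2]
wax [317. 249.] [ 485.8 -132.6   43.7]
wax [272. 157.] [709.7 -18.3 154.6]
stop [ 81. 203.] [583.9 459.3  51.8  52.2  46.7]
stop [273. 157.] [715.1 -18.6 316.4  22.3  83.4]
stop [409. 100.] [ 868.5 -364.6   71.6   65.    34.3]
```

>>> carry_out([
  [0,0,-0.009,3.5,3.4,35,0.14],
  [0,0,-0.009,3.5,3.4,70,0.14],
  [0,0,-0.009,3.5,3.4,95,0.14],
  [0,0,-0.009,3.5,3.4,112,0.14],
  [0,0,-0.009,3.5,3.4,119.5,0.14],
  [0,0,-0.009,3.5,3.4,119.5,0.14],
  [0,0,-0.009,3.5,3.4,119.5,0.14],
])

```text
t: 9.12
tool_pos: [426.9, -154.2, 30.2]
ee_rot: [-3.141, 0.0, 0.339]
force: [-0.4, -0.4, 0.4]
opening: 49.8
grasp_force: 0.0
```

```bash
python3 go.py 593.3 -96.2 30 0.337
```

```text
9.1167 [ 426.9 -154.2   30.2] [-3.141  0.     0.339] F [-0.4 -0.4  0.4] op 49.8 row [-0.     0.     0.002] [176.2   0.7   0.2]
```

>>> carry_out([
  [0,0,0,5,0.5,0,0.14],
  [0,0,0,10,0.5,0,0.14],
  [0,0,0,16,0.5,0,0.14],
  [0,0,0,24,0.5,0,0.14],
  [0,0,0,33,0.5,0,0.14],
  [0,0,0,42,0.5,0,0.14],
  [0,0,0,51,0.5,0,0.14],
  [0,0,0,60,0.5,0,0.14],
  [0,0,0,69,0.5,0,0.14],
  [0,0,0,78,0.5,0,0.14],
])

```text
t: 9.95
tool_pos: [501.0, -128.9, 30.1]
ee_rot: [-3.141, 0.0, 0.338]
force: [-2.3, -0.6, 2.9]
opening: 49.9
grasp_force: 1.3
```

>>> carry_out([
  [0,0,0,9,0,0,0.14],
  [0,0,0,18,0,0,0.14],
  [0,0,0,27,0,0,0.14],
  [0,0,0,36,0,0,0.14],
  [0,0,0,45,0,0,0.14],
  [0,0,0,54,0,0,0.14],
  [0,0,0,63,0,0,0.14],
  [0,0,0,71,0,0,0.14],
  [0,0,0,77,0,0,0.14],
  [0,0,0,81,0,0,0.14],
])

```text
t: 10.78
tool_pos: [577.6, -102.2, 30.1]
ee_rot: [3.141, -0.001, 0.338]
force: [-1.8, -1.1, 1.2]
opening: 49.8
grasp_force: 1.1
```

```bash
python3 go.py 593.3 -96.2 30 0.337;python3 - <<'E'
from h import *
C=cam("wrist"); im=optics.grab_frame("wrist"); measure(C,im,400)
E
```

```text
10.7833 [ 577.6 -102.2   30.1] [ 3.141e+00 -1.000e-03  3.380e-01] F [-1.8 -1.1  1.2] op 49.8 row [ 0.    -0.001  0.001] [16.8 -0.5  0.2]
card [275.  64.] [661.9 -73.3  69.7 147.1  25.2]
card [78. 65.] [640.1  27.7  50.6  65.   83.5]
wax [276. 140.] [626.8 -83.7  41.7]
stop [285. 194.] [609.3 -92.4  62.   92.5  19.4]
stop [468.  31.] [ 699.8 -138.2   76.9   19.3   83.3]
```

>>> carry_out([
  [0,0,0,6,0,0,0.14],
  [0,0,0,11,0,0,0.14],
  [0,0,0,14,0,0,0.14],
  [0,0,0,14,0,0,0.14],
  [0,0,0,9,0,0,0.14],
  [0,0,0,-2,0,0,0.14],
  [0,0,0,-12,0,0,0.14],
  [0,0,0,-12,0,0,0.14],
])

```text
t: 11.5
tool_pos: [561.8, -106.7, 29.8]
ee_rot: [-3.14, 0.003, 0.337]
force: [-1.0, -0.3, -1.1]
opening: 50.0
grasp_force: 0.0
```

```bash
python3 go.py 575 -73.5 30 -0.115;python3 - <<'E'
from h import *
C=cam("wrist"); im=optics.grab_frame("wrist"); measure(C,im,400)
E
```

```text
11.5 [ 561.8 -106.7   29.8] [-3.14e+00  3.00e-03  3.37e-01] F [-1.  -0.3 -1.1] op 50.0 row [-0.001  0.003  0.452] [ 23.5 -26.9  -0.2]
card [418.  43.] [ 681.  -137.5   30.7   15.8   34.7]
card [66. 42.] [630.7  27.6  48.7  46.7  84. ]
wax [275.  84.] [635.6 -79.9  43.5]
stop [290. 166.] [606.5 -96.   27.6  73.1  23.3]
stop [517.  14.] [ 689.  -157.8   16.8   39.7   19.2]
```

>>> carry_out([
  [0,0,0.1,4,-7,0,0.14],
  [0,0,0.21,9,-13,0,0.14],
  [0,0,0.32,15,-19,0,0.14],
  [0,0,0.452,22,-27,0,0.14],
  [0,0,0.452,22,-27,0,0.14],
  [0,0,0.452,22,-27,0,0.14],
])

```text
t: 12.05
tool_pos: [577.2, -73.6, 30.3]
ee_rot: [3.142, -0.0, -0.11]
force: [-1.0, -0.3, -0.3]
opening: 50.0
grasp_force: 0.0
```

```bash
python3 go.py 602.9 -76.6 30 -0.115;python3 - <<'E'
from h import *
C=cam("wrist"); im=optics.grab_frame("wrist"); measure(C,im,400)
E
```

```text
12.05 [577.2 -73.6  30.3] [ 3.142 -0.    -0.11 ] F [-1.  -0.3 -0.3] op 50.0 row [ 0.    -0.     0.005] [25.9  0.2  0.3]
card [375.  28.] [ 675.4 -124.9   35.    27.5   82.8]
card [189.  34.] [679.7 -48.9  40.2  36.2  83.7]
card [ 77. 120.] [657.7  33.8  67.3  99.4  83.3]
wax [281. 129.] [638.8 -80.8  43. ]
stop [284. 179.] [612.5 -81.3  93.9  51.2  87. ]
```

>>> carry_out([
  [0,0,0.005,5,0,0,0.14],
  [0,0,0.005,10,0,0,0.14],
  [0,0,0.005,14,0,0,0.14],
  [0,0,0.005,17,0,0,0.14],
  [0,0,0.005,19,0,0,0.14],
  [0,0,0.005,21,0,0,0.14],
  [0,0,0.005,22,0,0,0.14],
  [0,0,0.005,23,0,0,0.14],
  [0,0,0.005,24,0,0,0.14],
  [0,0,0.005,24,0,0,0.14],
])

```text
t: 12.93
tool_pos: [601.2, -76.4, 30.2]
ee_rot: [-3.141, -0.0, -0.119]
force: [-1.1, 0.4, -0.1]
opening: 50.0
grasp_force: 0.6
```

>>> carry_out([
  [0,0,0,1,0,0,0.14],
  [0,0,0,2,0,0,0.14],
  [0,0,0,2,0,0,0.14],
])

```text
t: 13.18
tool_pos: [602.7, -76.6, 30.1]
ee_rot: [-3.141, 0.001, -0.119]
force: [-1.2, -0.0, 1.2]
opening: 49.5
grasp_force: 1.0
```

>>> carry_out([
  [0,0,0,1,0,0,0.14],
  [0,0,0,2,0,0,0.14],
  [0,0,0,2,0,0,0.14],
])

```text
t: 13.43
tool_pos: [602.9, -76.6, 29.9]
ee_rot: [-3.141, 0.004, -0.119]
force: [-7.1, 0.4, 4.1]
opening: 50.2
grasp_force: 3.3
```

Contact at 602.9 as predicted, with the force rising to 7 N. I'll back off, lift, and check.

>>> carry_out([
  [0,0,0,-3,0,0,0.14],
  [0,0,0,-10,0,0,0.14],
  [0,0,0,-25,0,0,0.14],
  [0,0,0,-40,0,0,0.14],
  [0,0,0,-40,0,-30,0.14],
  [0,0,0,-40,0,-65,0.14],
  [0,0,0,-40,0,-95,0.14],
  [0,0,0,-40,0,-130,0.14],
  [0,0,0,-80,0,-165,0.14],
  [0,0,0,-120,0,-165,0.14],
])

```text
t: 14.27
tool_pos: [499.1, -65.1, 199.1]
ee_rot: [3.14, -0.014, -0.119]
force: [0.3, -0.7, 0.3]
opening: 50.1
grasp_force: 0.0
```

>>> carry_out([
  [0,0,0,-40,30,0,0.14],
  [0,0,0,-40,60,0,0.14],
  [0,0,0,-40,100,0,0.14],
  [0,0,0,-40,140,0,0.14],
  [0,0,0,-40,140,0,0.14],
])

```text
t: 14.68
tool_pos: [437.5, -204.5, 195.0]
ee_rot: [3.137, -0.005, -0.123]
force: [0.1, -0.5, -0.6]
opening: 50.2
grasp_force: 0.0
```

```bash
python3 - <<'E'
from h import *
im=optics.grab_frame("top"); C=cam("top"); measure("top",im,150)
a=cv2.imread("pics/top0.png"); b=im[:,:,::-1]
cv2.imwrite("pics/end.png",np.hstack([cv2.resize(b[130:270,180:360],None,fx=3,fy=3)]))
g=lambda i:cv2.cvtColor(i.copy(),cv2.COLOR_BGR2GRAY)
for nm,x,y in(("lid",170,195),("twine",62,182),("sciss",415,215)):
    t=g(a)[y:y+(80 if nm=="sciss" else 65),x:x+(50 if nm!="lid" else 62)]
    r=cv2.matchTemplate(g(b),t,cv2.TM_CCOEFF_NORMED); print(nm,np.subtract(cv2.minMaxLoc(r)[3],(x,y)))
E
```

```text
wax [277. 163.] [710.9 -18.3 154.4]
stop [ 81. 203.] [584.5 461.2  50.2  52.3   1.5]
stop [274. 157.] [715.  -19.2 317.6  22.2  83.4]
stop [409. 100.] [ 868.6 -364.2   71.6   64.8   33.6]
lid [0 0]
twine [0 0]
sciss [0 0]
```

View pics/end.png

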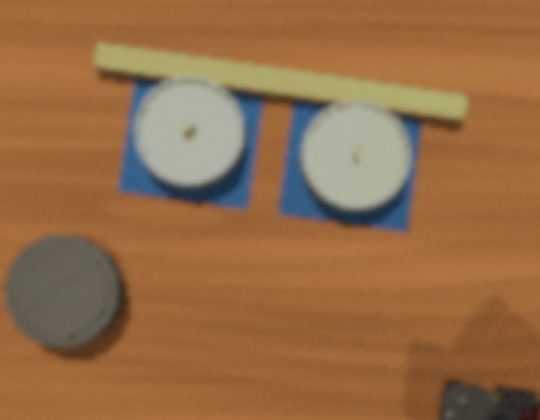

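The final view shows both tins against the stop and inside their cards, and the other objects have not shifted. I'll check the tin centres numerically before handing in.

```bash
python3 - <<'E'
from h import *
im=cv2.imread("pics/end.png"); w=world(cam("top"),np.array([[190,133],[356,158]])/3+[180,130],52)
n=np.array([.9934,-.1146]); l=np.array([.1146,.9934])
for p,m in zip(w,([666,57],[650,-82])): print(p.round(1),((p-m)@n).round(1),((p-m)@l).round(1))
E
```

```text
[664.8  54.8] -1.0 -2.3
[647.7 -83.3] -2.2 -1.5
```

Both are within tolerance: lateral offsets are about 2 mm, and contact with the stop was confirmed by force.

```bash
python3 -c "
from bench import ticket; print(ticket.close_job())"
```

```text
the job is handed in; nothing more can be done
None
```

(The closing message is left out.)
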